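Restock the empty cells of the scrubber crate

TASK

Restock the field crate: find the cells that hold nothing and stand one full-length spare cartridge upright on the floor of each; one spare hangs by its eye on the hook stand and has to be lifted up and off the hook, the other stands on the bench. A cell with a short cartridge down inside it is already taken. Lower the spares in rather than dropping them, and leave the cartridges already in the crate, the cracked flask, the brass cap, the gasket and the bin with its flap as they are.

Things in the scene. Friction and masses are not known exactly. Their poses are not given: they have to be found in the camera images.
- crate: grey plastic field crate fixed to the bench, 242 (its x) x 164 (its y) x 66 mm high, with six square cells, 3 along x and 2 along y, at 78 mm pitch; cells 70 mm wide inside and 58 mm deep, walls 8 mm, floor 8 mm thick. Origin: centre of the underside. Four cells, different ones each time, already hold a cartridge; two are empty
- cell0 (a point): centre of the floor of one crate cell (8 mm above the bench), at -78, -39 mm along the crate's x, y; axes as the crate's
- cell1 (a point): centre of the floor of one crate cell (8 mm above the bench), at -78, +39 mm along the crate's x, y; axes as the crate's
- cell2 (a point): centre of the floor of one crate cell (8 mm above the bench), at +0, -39 mm along the crate's x, y; axes as the crate's
- cell3 (a point): centre of the floor of one crate cell (8 mm above the bench), at +0, +39 mm along the crate's x, y; axes as the crate's
- cell4 (a point): centre of the floor of one crate cell (8 mm above the bench), at +78, -39 mm along the crate's x, y; axes as the crate's
- cell5 (a point): centre of the floor of one crate cell (8 mm above the bench), at +78, +39 mm along the crate's x, y; axes as the crate's
- cart_a: full-length yellow cartridge, 132 mm high: round body 56 mm across, 80 mm high; on it a rigid upright eye 32 mm wide (its y), 14 mm thick (its x), opening along x 16 mm wide, from 80 to 116 mm over the underside, then a 16 mm bar. Origin: centre of underside, z up. 0.15-0.31 kg. Stands in some cell of the crate from the start, at any yaw
- cart_b: full-length yellow cartridge, 132 mm high: round body 56 mm across, 80 mm high; on it a rigid upright eye 32 mm wide (its y), 14 mm thick (its x), opening along x 16 mm wide, from 80 to 116 mm over the underside, then a 16 mm bar. Origin: centre of underside, z up. 0.15-0.31 kg. Stands in some cell of the crate from the start, at any yaw
- cart_c: full-length yellow cartridge, 132 mm high: round body 56 mm across, 80 mm high; on it a rigid upright eye 32 mm wide (its y), 14 mm thick (its x), opening along x 16 mm wide, from 80 to 116 mm over the underside, then a 16 mm bar. Origin: centre of underside, z up. 0.15-0.31 kg. Stands in some cell of the crate from the start, at any yaw
- stub: short yellow cartridge, round, 56 mm across, 42 mm high with a 20 mm boss on top up to 52 mm, no eye; sits in some cell, lower than the cell walls. Origin: centre of the underside
- spare_hung: full-length yellow cartridge, 132 mm high: round body 56 mm across, 80 mm high; on it a rigid upright eye 32 mm wide (its y), 14 mm thick (its x), opening along x 16 mm wide, from 80 to 116 mm over the underside, then a 16 mm bar. Origin: centre of underside, z up. 0.15-0.31 kg. Hangs by its eye on the hook of the stand, its underside 78 mm over the bench, its x along the hook
- spare_standing: full-length yellow cartridge, 132 mm high: round body 56 mm across, 80 mm high; on it a rigid upright eye 32 mm wide (its y), 14 mm thick (its x), opening along x 16 mm wide, from 80 to 116 mm over the underside, then a 16 mm bar. Origin: centre of underside, z up. 0.15-0.31 kg. Stands upright on the open bench at any yaw, with flask, cap and gasket about 90 mm from it (centre to centre)
- stand: fixed steel hook stand. Origin: on the bench below the hanging spare. Base 125 x 90 x 12 mm; post 16 mm thick, 207 mm high, 85 mm to +x. From it an 8 mm rod, axis 190 mm high, runs along -x to 22 mm past the origin, then up at 45 degrees to the tip. To free the spare raise it 12 to 28 mm (best 20), then move it at least 60 mm along the stand's -x
- hook_tip (a point): end of the hook rod's axis, 34 mm to -x of the stand's origin and 202 mm high (the round end stands 4 mm higher); axes as the stand's
- flask: cracked glass gas-sampling flask, loose, upright, fragile: body 72 mm across to 80 mm high, tapering to a 20 mm neck, 200 mm high; a level tap crosses the neck 150 mm up, along its y from -20 to +30 mm, up to 18 mm thick. Origin: centre of the underside. Bystander
- cap: round brass cap, 62 mm across, 45 mm high. Origin: centre of the underside. Bystander
- gasket: graphite gasket disc lying flat, 86 mm across, 8 mm thick. Origin: centre of the underside. Bystander
- bin: steel bench-top waste bin with a spring flap in its top, fixed, 134 (x) x 114 (y) x 230 mm high, on one side of the crate towards its far end. Origin: centre of the underside. Bystander
- flap (a joint): angle of the bin's spring-loaded flap, rad: 0 shut, positive pushed in
There are look-alikes about, which are no part of the job. What is shaped like the spare_standing but pink or red is not meant.

How it is judged (in metres and radians):
At the end, for the whole second after the job is handed in: Each spare stands released, at rest and upright (0.1 rad) in a cell, underside within 6 mm of its floor and 14 mm of its centre; the four first cartridges are within 20 mm, the flask (upright to 0.2 rad), cap and gasket within 30 mm of their starts; the bin flap is shut (under 0.3 rad) (((horizontal distance between spare_hung and cell0 below 0.014 m and z of spare_hung in the frame of cell0 below 0.006 m) or (horizontal distance between spare_hung and cell1 below 0.014 m and z of spare_hung in the frame of cell1 below 0.006 m) or (horizontal distance between spare_hung and cell2 below 0.014 m and z of spare_hung in the frame of cell2 below 0.006 m) or (horizontal distance between spare_hung and cell3 below 0.014 m and z of spare_hung in the frame of cell3 below 0.006 m) or (horizontal distance between spare_hung and cell4 below 0.014 m and z of spare_hung in the frame of cell4 below 0.006 m) or (horizontal distance between spare_hung and cell5 below 0.014 m and z of spare_hung in the frame of cell5 below 0.006 m)) and angle between each of spare_hung, spare_standing's own z axis and vertical below 0.1 rad and linear speed of each of spare_hung, spare_standing below 0.02 m/s and ((horizontal distance between spare_standing and cell0 below 0.014 m and z of spare_standing in the frame of cell0 below 0.006 m) or (horizontal distance between spare_standing and cell1 below 0.014 m and z of spare_standing in the frame of cell1 below 0.006 m) or (horizontal distance between spare_standing and cell2 below 0.014 m and z of spare_standing in the frame of cell2 below 0.006 m) or (horizontal distance between spare_standing and cell3 below 0.014 m and z of spare_standing in the frame of cell3 below 0.006 m) or (horizontal distance between spare_standing and cell4 below 0.014 m and z of spare_standing in the frame of cell4 below 0.006 m) or (horizontal distance between spare_standing and cell5 below 0.014 m and z of spare_standing in the frame of cell5 below 0.006 m)) and distance of each of cart_a, cart_b, cart_c, stub from where it was at the start of the episode below 0.02 m and distance of each of flask, cap, gasket from where it was at the start of the episode below 0.03 m and angle between flask's own z axis and vertical below 0.2 rad and value of joint flap below 0.3 rad); the robot touches nothing.
It fails at once if a cartridge that was in the crate at the start (full-length or short) is lifted out or moved more than 20 mm (distance of any of cart_a, cart_b, cart_c, stub from where it was at the start of the episode above 0.02 m).
It fails at once if the cracked flask is moved more than 30 mm or tipped by more than 0.35 rad (distance of flask from where it was at the start of the episode above 0.03 m or angle between flask's own z axis and vertical above 0.35 rad).
It fails at once if the brass cap or the gasket is moved more than 30 mm (distance of any of cap, gasket from where it was at the start of the episode above 0.03 m).
It fails at once if the bin's flap is pushed in by more than 0.3 rad (value of joint flap above 0.3 rad).
It fails at once if a spare is let go above the crate with its underside more than 25 mm over the cell floor ((contact force between the fingers and spare_hung below 0.1 N and z of spare_hung in the frame of crate above 0.033 m and horizontal distance between spare_hung and crate below 0.12 m) or (contact force between the fingers and spare_standing below 0.1 N and z of spare_standing in the frame of crate above 0.033 m and horizontal distance between spare_standing and crate below 0.12 m)).
It also fails if it takes over 64 s, if anything falls off the work surface, if the arm or the gripper's body presses on something with over 40 N, if the wrist force passes 120 N, or if a joint passes its speed limit or range.

ROBOT

A 6-joint arm with a two-finger parallel gripper is mounted at the origin on the work surface. World frame = base frame: x ahead of the robot, y to its left, z up, the work surface at z = 0. Lengths are in m, angles in degrees, forces in N, time in s.
With the tool pointing down it reaches from about 0.375 to 0.9 m from the base axis. Payload 3.1 kg.
Tool frame: the origin (TCP) lies on the centre line of the jaws, within the pads' length; the fingertips stand 8 mm ahead of it and the grasp point (between the pads) lies 11 mm behind it (bot.tip_extent is the distance from the TCP to the fingertips, in m); z points along the fingers, y is the line along which they close (so a half turn about z gives the same grasp; the last joint's range is limited). The gripper opens to 87 mm and grips with 3 to 60 N. Pads are 19 mm wide; open, the fingers measure 117 mm over their backs; the gripper's body (75 mm by 190 mm) begins 51 mm behind the grasp point.
Start: joints at [-82.706, 30.224, 82.088, -0, 67.689, -10.227], TCP at [0.188, -0.596, 0.231] pointing down, gripper open.
Joint ranges: [-176.69, 176.69], [-43.24, 126.21], [12.49, 139.97], [-82, 262], [0, 151.66], [-163.58, 163.58]. Speed limits (degrees/s): [159.86, 159.86, 180, 180, 180, 180].

INTERFACE

Orientations are given as a 3x3 rotation matrix whose columns are the frame's x, y, z axes.
In Python, from rig import bot, vision, workorder gives the robot as it stands.
- The arm moves only by the shell command python3 -m handwheel 'ROWS'. ROWS is JSON, a list of rows, each an object with "delta_rot": the turn, a rotation vector about the tool's x, y, z in rad, a list of three; "xyz": the shift along the tool's x, y, z in mm, a list of three; "hand": the closure, from -1 (fully open) to 1 (shut). A call has exactly 5 rows; each row is the pose to reach, as a shift and turn from the pose commanded when the call began, along the tool's axes at that moment; what a row does not reach only later rows make up. A row lasts 1/8 s, in which the tool goes at most 62.5 mm and 10.7 degrees, less where a joint would pass 70% of its speed; a pose out of reach is approached as far as the arm can. A call with a gripper value outside its range is refused whole. The fingers move at their own pace and stop on an object; the grip force is fixed at half the most. Time passes only in rows, so rows that repeat a pose let the fingers close, or fill a call up. It gives the time, the measured TCP pose, the force, the opening and the grip force at its end, in the units of the state.
- bot.read_state(): the state, without advancing time (a new reading comes with each control period).
- vision.capture(name): name is "side" or "top"; returns the picture (400x640x3 uint8, red, green, blue); there is no depth.
- vision.camera_model(name): a dict with "camera_matrix" (3x3 intrinsics, pixels), "camera_from_world" (4x4, takes a point from world to camera coordinates). Camera axes: x right, y up, looking along -z (the intrinsics and any distortion apply to the point x, -y, -z); pixel columns grow to the right and rows downward; lengths in m; the calibration is good to about 2 mm. A picture is of the moment at which its call begins. camera_model takes no time and is no camera call.
- workorder.hand_in(): hands the job in; it is judged then, once.
The state is a dict: "time_s": time; "joint_positions": joint angles; "qvel": joint speeds; "tau": joint torques, N m; "position": TCP position; "tcp_rot": TCP orientation; "force": force on the tool from outside, world axes, zero at the start; "moment": the same for the moment, N m; "opening": opening from 0.0 (shut) to 1.0 (fully open); "grasp_force": force on a finger pad.
Only numpy, scipy, OpenCV 4.12 (cv2) and the standard library are available. Lean on these libraries where they do the work, as an engineer would, in place of code of your own. Each camera call takes 0.05 s, during which the arm holds its last target. There are 200 camera calls.

## Working session

There is one attempt and no reset: what is moved stays moved. The work goes in short steps, Python scripts to look and compute and a shell command to move; the robot and the scene stay as the last step left them, time stands still between calls to the robot, and variables do not carry over. Pictures are saved under pics/ and viewed, at most 10 in all, crops included, and the job is handed in when it is done.

```bash
mkdir -p pics
python3 - <<'E'
from rig import bot, vision
import cv2, numpy as np
for n in("top","side"):
    im=vision.capture(n); cv2.imwrite(f"pics/{n}0.png",im[:,:,::-1]); m=vision.camera_model(n); print(n,m)
s=bot.read_state(); print(s["time_s"],s["position"],s["tcp_rot"],s["opening"])
E
```

```text
top {'camera_matrix': array([[451.39836025,   0.        , 309.0798169 ],
       [  0.        , 451.39836025, 195.80040543],
       [  0.        ,   0.        ,   1.        ]]), 'camera_from_world': array([[-0.02943049, -0.99954905,  0.00596191, -0.00913529],
       [ 0.99581822, -0.02880353,  0.08669731, -0.55392199],
       [-0.08648649,  0.00848852,  0.99621686, -1.29027879],
       [ 0.        ,  0.        ,  0.        ,  1.        ]])}
side {'camera_matrix': array([[404.82988791,   0.        , 317.52651835],
       [  0.        , 404.82988791, 198.60192273],
       [  0.        ,   0.        ,   1.        ]]), 'camera_from_world': array([[-0.96597595, -0.25764029,  0.02262599,  0.52653746],
       [ 0.17490375, -0.58630599,  0.79098291, -0.22024426],
       [-0.19052331,  0.76802784,  0.61141974, -1.26427082],
       [ 0.        ,  0.        ,  0.        ,  1.        ]])}
0.1 [ 0.18809664 -0.59536657  0.22966608] [[ 9.53607885e-01  3.01051382e-01 -2.57750779e-04]
 [ 3.01051309e-01 -9.53606010e-01  1.92027132e-03]
 [ 3.32307645e-04 -1.90878209e-03 -9.99998123e-01]] 1.0026864063857746
```

View pics/top0.png

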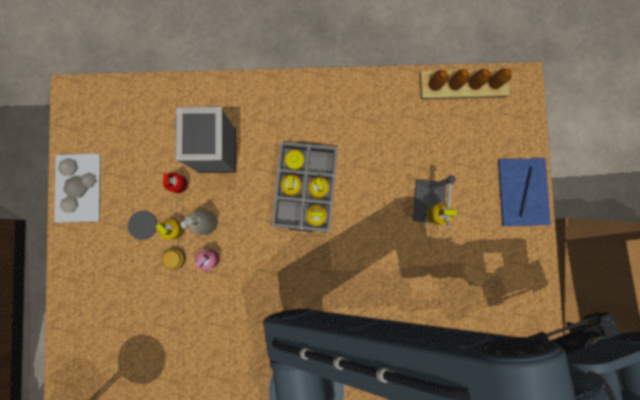

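View pics/side0.png

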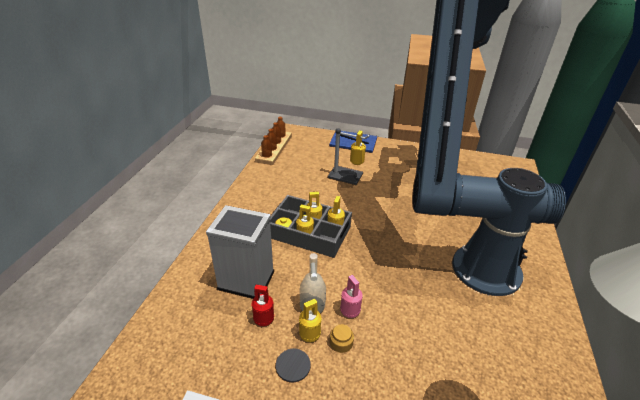

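Candidates for the standing spare: yellow at top (170,229) / side (311,325) fits. The red one (174,182) and the pink one (206,260) are look-alikes. The brass cap is at (173,259), the gasket at (142,225) and the flask at (200,222). The yellow cartridge at (440,214) hangs on the hook. The empty cells look to be at top (321,160) and (291,210), and the stub is at (294,159). Next I'll take close crops and measure.

```bash
cat > h.py <<'E'
import cv2, numpy as np
from rig import vision
C={n:vision.camera_model(n) for n in("top","side")}
def ray(n,uv):
    m=C[n];K=m["camera_matrix"];T=m["camera_from_world"];R=T[:3,:3]
    d=np.array([(uv[0]-K[0,2])/K[0,0],-(uv[1]-K[1,2])/K[1,1],-1.])
    return -R.T@T[:3,3], R.T@d
def onz(n,uv,z):
    o,d=ray(n,uv); return o+d*(z-o[2])/d[2]
def proj(n,p):
    m=C[n];c=m["camera_from_world"]@np.append(p,1);K=m["camera_matrix"]
    return np.array([K[0,0]*c[0]/-c[2]+K[0,2],-K[1,1]*c[1]/-c[2]+K[1,2]])
def tri(a,b):
    o1,d1=ray("top",a);o2,d2=ray("side",b)
    s=np.linalg.lstsq(np.c_[d1,-d2],o2-o1,rcond=None)[0]
    p,q=o1+s[0]*d1,o2+s[1]*d2; return (p+q)/2,np.linalg.norm(p-q)
def yellow(im):
    h=cv2.cvtColor(im,cv2.COLOR_RGB2HSV); return cv2.inRange(h,(22,150,60),(35,255,255))
E
python3 - <<'E'
from h import *
t=cv2.imread("pics/top0.png");s=cv2.imread("pics/side0.png")
def crop(im,u,v,w,h,f): return cv2.resize(im[v:v+h,u:u+w],(w*f,h*f),interpolation=cv2.INTER_CUBIC)
a=crop(t,125,165,100,110,4)[:300*2];b=crop(t,265,135,80,100,4);c=crop(t,405,165,60,65,6)
W=np.zeros((600,800,3),np.uint8)
def put(x,y,i): 
    h=min(i.shape[0],600-y);w=min(i.shape[1],800-x);W[y:y+h,x:x+w]=i[:h,:w]
put(0,0,crop(t,125,170,100,75,4));put(400,0,crop(t,265,135,100,75+25,4)[:400]);put(0,300,crop(t,405,165,66,75,4));put(264,300,crop(s,270,250,75,75,4)[:300,:136+0]);
put(264,300,crop(s,285,280,45,75,4));put(444,400,crop(s,325,120,50,40,5));
cv2.imwrite("pics/crop1.png",W)
for n,im in(("top",t),("side",s)):
    m=yellow(im[:,:,::-1].copy());k,l,st,ce=cv2.connectedComponentsWithStats(m)
    for i in range(1,k):
        if st[i,4]>15: print(n,st[i],ce[i].round(1))
E
```

```text
top [285 149  19  21 308] [294.2 159.1]
top [281 174  20  22 293] [290.9 184.8]
top [309 177  20  21 302] [318.6 187. ]
top [427 203  31  22 379] [439.5 213.5]
top [307 205  19  21 290] [315.9 215. ]
top [156 219  28  21 355] [169.5 229.6]
top [170 254  10  13  79] [174.7 260.5]
side [357 131   5   6  17] [359.3 132.9]
side [352 144  14   8  60] [359.1 147.2]
side [310 192   9   5  32] [313.7 193.3]
side [334 196   6  10  36] [336.9 199.5]
side [296 203  27  26 258] [308.9 215.4]
side [328 208  17  14 105] [337.  215.2]
side [276 217  16  10 112] [283.7 221.3]
side [304 299  13   9  73] [310.2 302.8]
side [299 311  23  19 195] [311.6 321.8]
```

View pics/crop1.png

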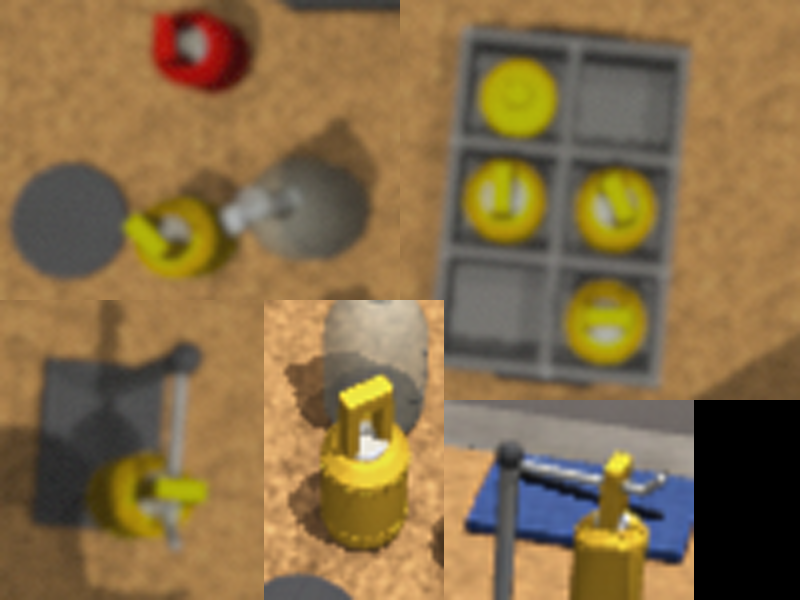

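The crops confirm the choice. The yellow spare's eye bar runs from about top (157,225) to (166,233). The flask's tap points at it and ends near (183,224). The hook rod runs from the post (451,178) to its tip (448,226), towards the robot. The empty cells are confirmed.

```bash
cat > m.py <<'E'
from h import *
r=lambda p:(np.array(p)*1000).round(1)
print("stand bar tri",[ (r(x)) for x in tri((161.6,228.2),(310.4,303))], "onz",r(onz("top",(161.6,228.2),.132)),r(onz("side",(310.4,303),.132)))
print("hung bar tri",[ (r(x)) for x in tri((449.6,212.4),(359.2,132.8))],"onz",r(onz("top",(449.6,212.4),.210)),r(onz("side",(359.2,132.8),.21)))
A,B=onz("top",(451.4,178.4),.207),onz("top",(448.4,226.4),.202);print("post,tip",r(A),r(B),np.degrees(np.arctan2(*(A-B)[1::-1])))
print("stand bar ends",r(onz("top",(156.4,223.6),.132)),r(onz("top",(166,232.5),.132)))
# body circles & crate
t=cv2.imread("pics/top0.png")
k={"c0":(294.2,159.1),"c1":(290.9,184.8),"c2":(318.6,187),"c3":(315.9,215)}
for n,p in k.items(): print(n,r(onz("top",p,.05 if n=="c0" else .088)))
cr=[((a-400)/4-.4+265,b/4-.4+135) for a,b in((466,30),(689,46),(660,384),(440,366))]
P=np.array([onz("top",c,.066) for c in cr]);print("crate",r(P),r(P.mean(0)),"sides",r([np.linalg.norm(P[i]-P[i-1]) for i in range(4)]))
ex=(P[0]+P[1]-P[2]-P[3])[:2];ex/=np.linalg.norm(ex);ey=np.array([-ex[1],ex[0]]);c=P.mean(0)[:2];print("yaw",np.degrees(np.arctan2(ex[1],ex[0])))
for i in range(6): print("cell",i,r(c+ex*(-.078+.078*(i//2))+ey*(-.039+.078*(i%2))),proj("top",np.append(c+ex*(-.078+.078*(i//2))+ey*(-.039+.078*(i%2)),.066)).round(0))
print("flask neck/tap", r(onz("top",(125+297/4,170+198/4),.2)),r(onz("top",(125+235/4,170+217/4),.15)))
print("bodytop",r(onz("top",(125+179/4,170+236/4),.08)),r(onz("side",(310.9,280+148/4-.4),.08)))
E
python3 m.py
```

```text
stand bar tri [array([468.3, 370.5, 126.3]), np.float64(2.0)] onz [469.2 368.8 132. ] [466.2 374.6 132. ]
hung bar tri [array([ 486.8, -374.3,  205.4]), np.float64(2.1)] onz [ 485.6 -372.9  210. ] [ 486.7 -365.6  210. ]
post,tip [ 571.1 -383.3  207. ] [ 450.9 -370.5  202. ] -6.065606957295426
stand bar ends [481.8 382.6 132. ] [457.5 357.2 132. ]
c0 [658.2  14.6  50. ]
c1 [580.   24.8  88. ]
c2 [571.6 -51.9  88. ]
c3 [494.2 -42.   88. ]
crate [[ 705.5   50.2   66. ]
 [ 689.5 -108.1   66. ]
 [ 450.3  -79.5   66. ]
 [ 467.4   74.1   66. ]] [578.2 -15.8  66. ] sides [239.3 159.1 240.8 154.6]
yaw -6.287479385791488
cell 0 [496.4 -46.1] [317. 215.]
cell 1 [504.9  31.5] [289. 212.]
cell 2 [573.9 -54.6] [319. 187.]
cell 3 [582.4  22.9] [292. 185.]
cell 4 [651.4 -63.1] [321. 160.]
cell 5 [660.   14.4] [294. 158.]
flask neck/tap [486.5 253.  200. ] [477.4 305.3 150. ]
bodytop [467.6 362.9  80. ] [464.  375.5  80. ]
```

```bash
cat > go.py <<'E'
import sys,numpy as np
from scipy.spatial.transform import Rotation as R
from rig import bot
# go.py x y z yawY(deg): offset to target in tool axes (tool y heading, z down)
a=[float(v) for v in sys.argv[1:5]]; s=bot.read_state(); M=np.array(s["tcp_rot"]);p=np.array(s["position"])*1000
th=np.radians(a[3]);y=np.array([np.cos(th),np.sin(th),0]);z=np.array([0,0,-1.]);T=np.c_[np.cross(y,z),y,z]
d=M.T@(np.array(a[:3])-p);n=np.linalg.norm(d)
print("t",round(s["time_s"],2),"p",p.round(1),"yaw",np.degrees(np.arctan2(M[1,1],M[0,1])).round(1),"xyz",d.round(1),"n",n.round(),"rot",R.from_matrix(M.T@T).as_rotvec().round(3),"F",np.round(s["force"],1),"op",round(s["opening"],3),"gf",np.round(s["grasp_force"],1),"q6",np.round(s["joint_positions"][5]))
E
python3 -m handwheel '[{"xyz":[56,-19.5,-6.4],"delta_rot":[0,0,0.082],"hand":-1},{"xyz":[112,-39,-12.8],"delta_rot":[0,0,0.165],"hand":-1},{"xyz":[168,-58.5,-19.2],"delta_rot":[0,0,0.247],"hand":-1},{"xyz":[224,-78,-25.6],"delta_rot":[0,0,0.33],"hand":-1},{"xyz":[280,-97.5,-32],"delta_rot":[0,0,0.412],"hand":-1}]'
python3 go.py 485.5 -373.7 240 -96.1
```

```text
time_s: 0.72
position: [0.4271, -0.4172, 0.2624]
tcp_rot: [[0.994, -0.109, -0.0], [-0.109, -0.994, 0.001], [-0.0, -0.001, -1.0]]
force: [0.4, -1.1, -0.1]
opening: 1.001
grasp_force: 0.0
t 0.72 p [ 427.1 -417.2  262.4] yaw -96.3 xyz [ 53.4 -49.6  22.4] n 76.0 rot [-0.001  0.    -0.003] F [ 0.4 -1.1 -0.1] op 1.001 gf 0.0 q6 41.0
```

```bash
python3 -m handwheel '[{"xyz":[18,-17,5],"delta_rot":[0,0,0],"hand":-1},{"xyz":[36,-33,12],"delta_rot":[0,0,0],"hand":-1},{"xyz":[53.4,-49.6,20],"delta_rot":[0,0,0],"hand":-1},{"xyz":[53.4,-49.6,22],"delta_rot":[0,0,0],"hand":-1},{"xyz":[53.4,-49.6,22],"delta_rot":[0,0,0],"hand":-1}]' >/dev/null
python3 go.py 485.5 -373.7 187 -96.1
python3 - <<'E'
from h import *
s=vision.capture("side")[:,:,::-1];t=vision.capture("top")[:,:,::-1]
a=cv2.resize(s[80:200,310:410],(500,600),interpolation=cv2.INTER_CUBIC);b=cv2.resize(t[150:240,405:480],(300,360),interpolation=cv2.INTER_CUBIC)
W=np.zeros((600,800,3),np.uint8);W[:,:500]=a;W[:360,500:]=b;cv2.imwrite("pics/hook1.png",W)
E
```

```text
t 1.35 p [ 483.6 -375.2  240.2] yaw -96.1 xyz [ 1.8 -1.7 53.2] n 53.0 rot [-0.     0.001  0.   ] F [-0.4  0.5 -0.7] op 0.997 gf 0.0 q6 48.0
```

View pics/hook1.png

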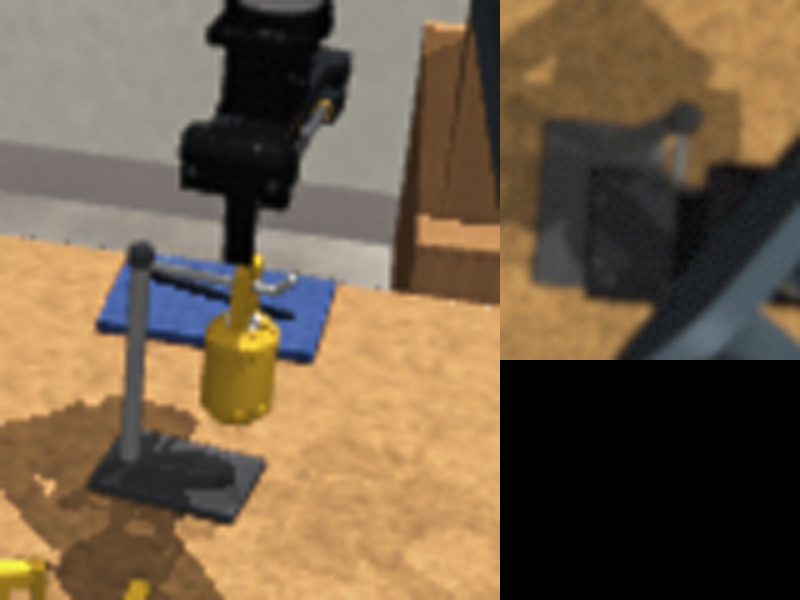

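The gripper is centred over the hung spare's eye in the side view: the finger is at crop (241,262), just over the bar at about (247,265), and clear of the post. Descending and gripping.

```bash
python3 -m handwheel '[{"xyz":[1.8,-1.7,15],"delta_rot":[0,0,0],"hand":-1},{"xyz":[1.8,-1.7,30],"delta_rot":[0,0,0],"hand":-1},{"xyz":[1.8,-1.7,45],"delta_rot":[0,0,0],"hand":-1},{"xyz":[1.8,-1.7,53],"delta_rot":[0,0,0],"hand":-1},{"xyz":[1.8,-1.7,53],"delta_rot":[0,0,0],"hand":-0.3}]' >/dev/null
python3 go.py 485.5 -373.7 187 -96.1
python3 -m handwheel '[{"xyz":[0,0,0],"delta_rot":[0,0,0],"hand":0.2},{"xyz":[0,0,0],"delta_rot":[0,0,0],"hand":1},{"xyz":[0,0,0],"delta_rot":[0,0,0],"hand":1},{"xyz":[0,0,0],"delta_rot":[0,0,0],"hand":1},{"xyz":[0,0,0],"delta_rot":[0,0,0],"hand":1}]' >/dev/null
python3 go.py 485.5 -373.7 207 -96.1
```

```text
t 2.08 p [ 485.8 -373.2  186.5] yaw -96.1 xyz [-0.2  0.6 -0.5] n 1.0 rot [-0.001  0.002  0.   ] F [-0.   0.1  1.3] op 0.95 gf 0.0 q6 48.0
t 2.7 p [ 486.2 -373.6  187.7] yaw -96.1 xyz [ -0.7   0.2 -19.3] n 19.0 rot [ 0. -0.  0.] F [-0.3  0.5  0. ] op 0.406 gf 0.0 q6 48.0
```

```bash
python3 -m handwheel '[{"xyz":[0,0,0],"delta_rot":[0,0,0],"hand":1},{"xyz":[0,0,0],"delta_rot":[0,0,0],"hand":1},{"xyz":[0,0,0],"delta_rot":[0,0,0],"hand":1},{"xyz":[0,0,0],"delta_rot":[0,0,0],"hand":1},{"xyz":[0,0,0],"delta_rot":[0,0,0],"hand":1}]' >/dev/null
python3 go.py 485.5 -373.7 207 -96.1
python3 -m handwheel '[{"xyz":[0,0,-4],"delta_rot":[0,0,0],"hand":1},{"xyz":[0,0,-10],"delta_rot":[0,0,0],"hand":1},{"xyz":[0,0,-16],"delta_rot":[0,0,0],"hand":1},{"xyz":[0,0,-20],"delta_rot":[0,0,0],"hand":1},{"xyz":[0,0,-20],"delta_rot":[0,0,0],"hand":1}]' >/dev/null
python3 go.py 405.8 -365.2 207 -96.1
```

```text
t 3.33 p [ 486.2 -373.6  187.6] yaw -96.1 xyz [ -0.7   0.2 -19.4] n 19.0 rot [ 0. -0.  0.] F [-0.6  0.2  1.9] op 0.364 gf 29.9 q6 48.0
t 3.95 p [ 486.4 -373.8  208.1] yaw -96.1 xyz [-81.   0.   1.] n 81.0 rot [ 0.001 -0.001  0.   ] F [-0.6  0.5 -2.6] op 0.366 gf 29.9 q6 48.0
```

```bash
python3 -m handwheel '[{"xyz":[-10,0,0],"delta_rot":[0,0,0],"hand":1},{"xyz":[-30,0,0],"delta_rot":[0,0,0],"hand":1},{"xyz":[-50,0,0],"delta_rot":[0,0,0],"hand":1},{"xyz":[-70,0,0],"delta_rot":[0,0,0],"hand":1},{"xyz":[-85,0,0],"delta_rot":[0,0,0],"hand":1}]' >/dev/null
python3 go.py 504 32.5 225 -96.1
python3 - <<'E'
from h import *
s=vision.capture("side")[:,:,::-1]
cv2.imwrite("pics/held1.png",cv2.resize(s[80:200,310:430],(600,600),interpolation=cv2.INTER_CUBIC))
E
```

```text
t 4.58 p [ 400.2 -364.   207.4] yaw -96.1 xyz [  61.  -405.4  -17.4] n 410.0 rot [-0.001  0.001 -0.   ] F [-0.   0.4 -2.2] op 0.363 gf 29.9 q6 42.0
```

View pics/held1.png

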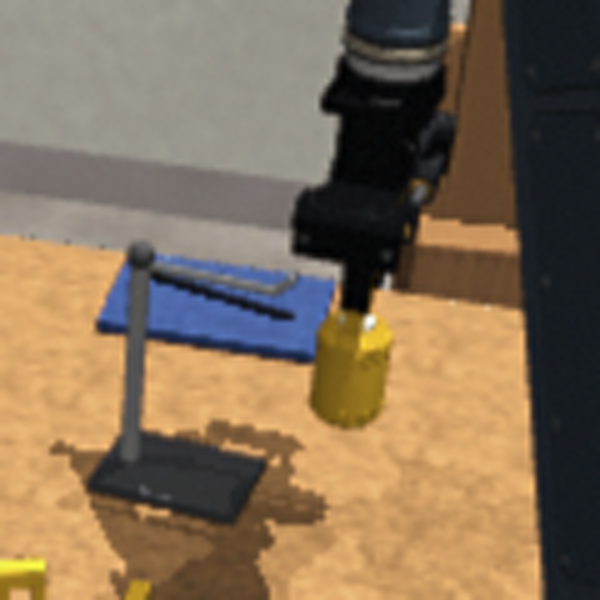

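The spare is off the hook and hangs straight at crop (350,370), with nothing touching it. I'll carry it to the far empty cell (cell4).

```bash
python3 -m handwheel '[{"xyz":[12,-18,-15],"delta_rot":[0,0,0],"hand":1},{"xyz":[36,-54,-33],"delta_rot":[0,0,0],"hand":1},{"xyz":[62,-94,-50],"delta_rot":[0,0,0],"hand":1},{"xyz":[88,-133,-58],"delta_rot":[0,0,0],"hand":1},{"xyz":[114,-172,-58],"delta_rot":[0,0,0],"hand":1}]' >/dev/null
python3 go.py 650.5 -62 265 -96.1
python3 -m handwheel '[{"xyz":[26,-39,0],"delta_rot":[0,0,0],"hand":1},{"xyz":[52,-78,0],"delta_rot":[0,0,0],"hand":1},{"xyz":[76,-115,0],"delta_rot":[0,0,0],"hand":1},{"xyz":[94,-142,0],"delta_rot":[0,0,0],"hand":1},{"xyz":[102,-154,0],"delta_rot":[0,0,0],"hand":1}]' >/dev/null
python3 go.py 650.5 -62 265 -96.1
```

```text
t 5.25 p [ 534.7 -204.7  266.6] yaw -96.1 xyz [  99.9 -154.2    1.7] n 184.0 rot [ 0.001 -0.002  0.   ] F [ 0.5  0.3 -2. ] op 0.366 gf 29.9 q6 64.0
t 5.88 p [651.7 -61.6 265.1] yaw -96.0 xyz [-1.2  0.5  0.1] n 1.0 rot [-0.     0.     0.002] F [-0.8  0.8 -2.3] op 0.365 gf 29.9 q6 81.0
```

```bash
python3 -m handwheel '[{"xyz":[-1,0,12],"delta_rot":[0,0,0],"hand":1},{"xyz":[-1,0,30],"delta_rot":[0,0,0],"hand":1},{"xyz":[-1,0,48],"delta_rot":[0,0,0],"hand":1},{"xyz":[-1,0,62],"delta_rot":[0,0,0],"hand":1},{"xyz":[-1,0,62],"delta_rot":[0,0,0],"hand":1}]' >/dev/null
python3 go.py 650.5 -62 118 -96.1
python3 - <<'E'
from h import *
s=vision.capture("side")[:,:,::-1].copy();t=vision.capture("top")[:,:,::-1].copy()
a=cv2.resize(s[130:250,255:355],(500,600),interpolation=cv2.INTER_CUBIC);b=cv2.resize(t[135:235,265:340],(300,400),interpolation=cv2.INTER_CUBIC)
W=np.zeros((600,800,3),np.uint8);W[:,:500]=a;W[:400,500:]=b;cv2.imwrite("pics/cell4.png",W)
for z in(.066,): 
  for dx,dy in((0,0),): print(proj("side",(.6505,-.062,z)))
E
```

```text
t 6.5 p [648.7 -63.4 201.7] yaw -96.1 xyz [ 2.  -1.6 83.7] n 84.0 rot [-0.001  0.004 -0.001] F [-0.3 -0.  -2.9] op 0.364 gf 29.9 q6 81.0
[293.05260503 203.79868718]
```

View pics/cell4.png

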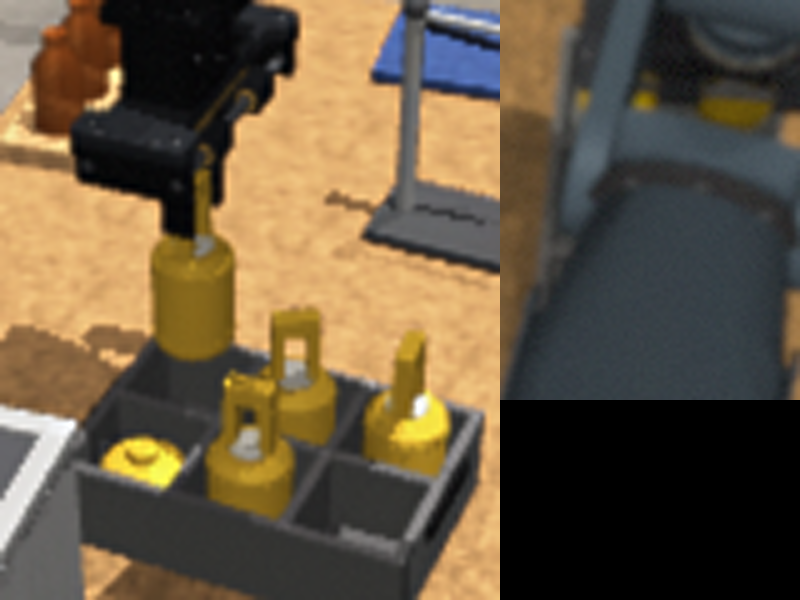

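The spare hangs upright over the far empty cell, body centre at crop (193,300). I'll check this against the crate corners at crop (482,412) and (412,548).

Run:
```python
from h import *
c=np.array([.577,-.0145]);th=np.radians(-6.3);ex=np.array([np.cos(th),np.sin(th)]);ey=np.array([-ex[1],ex[0]])
for a,b in((-.121,-.082),(-.121,.082),(-.043,.0),(.043,0),(-.035,.035)):
    p=np.append(c+ex*a+ey*b,.066);u=proj("side",p);print(a,b,((u-[255,130])*5+2).round())
for z in(.093,.173): print("held",z,((proj("side",(.6487,-.0634,z))-[255,130])*5+2).round(), ((proj("side",(.6507,-.0615,z))-[255,130])*5+2).round())
```

```text
-0.121 -0.082 [487. 406.]
-0.121 0.082 [408. 561.]
-0.043 0.0 [337. 450.]
0.043 0 [217. 417.]
-0.035 0.035 [306. 479.]
held 0.093 [195. 339.] [191. 340.]
held 0.173 [193. 243.] [189. 244.]
```

```bash
python3 -m handwheel '[{"xyz":[1,-1,10],"delta_rot":[0,0,0],"hand":1},{"xyz":[1,-1,19],"delta_rot":[0,0,0],"hand":1},{"xyz":[1,-1,26],"delta_rot":[0,0,0],"hand":1},{"xyz":[1,-1,32],"delta_rot":[0,0,0],"hand":1},{"xyz":[1,-1,36],"delta_rot":[0,0,0],"hand":1}]' >/dev/null
python3 go.py 650.5 -62 118 -96.1
python3 - <<'E'
from h import *
s=vision.capture("side")[:,:,::-1].copy()
cv2.imwrite("pics/cell4b.png",cv2.resize(s[160:240,265:355],(720,640)[0:2],interpolation=cv2.INTER_CUBIC)[:600])
E
```

```text
t 7.22 p [651.  -62.2 167. ] yaw -96.1 xyz [-0.4 -0.2 49. ] n 49.0 rot [-0.     0.001  0.   ] F [ 0.   0.7 -2.3] op 0.366 gf 29.9 q6 81.0
```

View pics/cell4b.png

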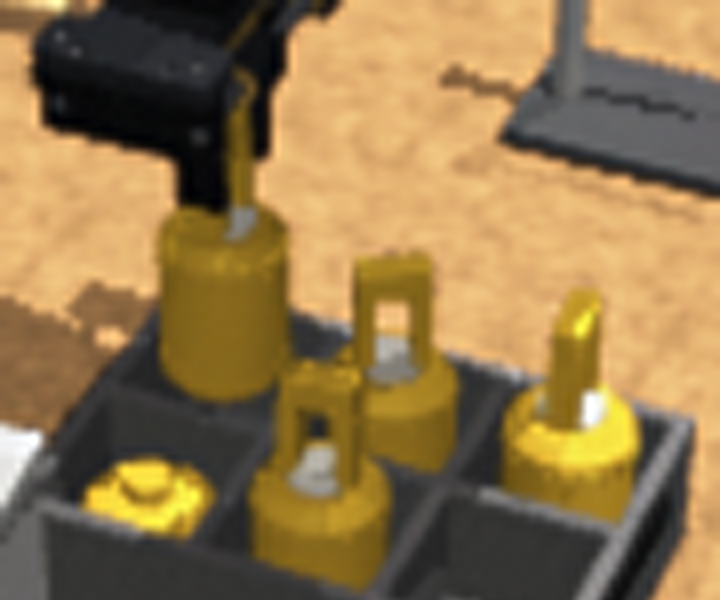

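The spare is entering the cell (crop (225,330)) with no contact force. I'll lower it the rest of the way.

```bash
python3 -m handwheel '[{"xyz":[0,0,8],"delta_rot":[0,0,0],"hand":1},{"xyz":[0,0,17],"delta_rot":[0,0,0],"hand":1},{"xyz":[0,0,26],"delta_rot":[0,0,0],"hand":1},{"xyz":[0,0,34],"delta_rot":[0,0,0],"hand":1},{"xyz":[0,0,38],"delta_rot":[0,0,0],"hand":1}]' >/dev/null
python3 go.py 650.5 -62 117.6 -96.1
python3 -m handwheel '[{"xyz":[0,0,3],"delta_rot":[0,0,0],"hand":1},{"xyz":[0,0,6],"delta_rot":[0,0,0],"hand":1},{"xyz":[0,0,8],"delta_rot":[0,0,0],"hand":1},{"xyz":[0,0,10],"delta_rot":[0,0,0],"hand":1},{"xyz":[0,0,10],"delta_rot":[0,0,0],"hand":1}]' >/dev/null
python3 go.py 650.5 -62 117.6 -96.1
```

```text
t 7.9 p [650.7 -62.2 128.7] yaw -96.1 xyz [-0.3 -0.1 11.1] n 11.0 rot [-0.     0.001  0.   ] F [ 0.5  0.1 -1.7] op 0.369 gf 29.9 q6 81.0
t 8.53 p [651.  -62.2 119.5] yaw -96.1 xyz [-0.6 -0.2  1.9] n 2.0 rot [-0.  0.  0.] F [ 0.5 -0.  -2.6] op 0.363 gf 29.9 q6 81.0
```

```bash
python3 -m handwheel '[{"xyz":[0,0,1],"delta_rot":[0,0,0],"hand":1},{"xyz":[0,0,1.5],"delta_rot":[0,0,0],"hand":1},{"xyz":[0,0,2],"delta_rot":[0,0,0],"hand":1},{"xyz":[0,0,2],"delta_rot":[0,0,0],"hand":1},{"xyz":[0,0,2],"delta_rot":[0,0,0],"hand":1}]' >/dev/null
python3 go.py 650.5 -62 117.6 -96.1
python3 -m handwheel '[{"xyz":[0,0,0],"delta_rot":[0,0,0],"hand":-0.1},{"xyz":[0,0,0],"delta_rot":[0,0,0],"hand":-0.1},{"xyz":[0,0,0],"delta_rot":[0,0,0],"hand":-0.1},{"xyz":[0,0,0],"delta_rot":[0,0,0],"hand":-0.1},{"xyz":[0,0,0],"delta_rot":[0,0,0],"hand":-0.1}]' >/dev/null
python3 go.py 650.5 -62 280 -96.1
```

```text
t 9.15 p [651.2 -62.3 117.8] yaw -96.1 xyz [-0.7 -0.2  0.2] n 1.0 rot [ 0. -0.  0.] F [-0.3 -0.2 -0.1] op 0.364 gf 29.9 q6 81.0
t 9.78 p [651.1 -62.3 117.6] yaw -96.1 xyz [  -0.6   -0.2 -162.4] n 162.0 rot [-0. -0.  0.] F [ 1.1 -0.7  0.6] op 0.545 gf 0.0 q6 81.0
```

```bash
python3 -m handwheel '[{"xyz":[0,0,-20],"delta_rot":[0,0,0],"hand":-0.1},{"xyz":[0,0,-60],"delta_rot":[0,0,0],"hand":-0.1},{"xyz":[0,0,-100],"delta_rot":[0,0,0],"hand":-0.5},{"xyz":[0,0,-140],"delta_rot":[0,0,0],"hand":-1},{"xyz":[0,0,-172],"delta_rot":[0,0,0],"hand":-1}]' >/dev/null
python3 go.py 440 200 290 46
python3 - <<'E'
from h import *
s=vision.capture("side")[:,:,::-1].copy();t=vision.capture("top")[:,:,::-1].copy()
W=np.zeros((600,800,3),np.uint8)
W[:600,:400]=cv2.resize(s[245:345,285:352][:, :67],(402,600),interpolation=cv2.INTER_CUBIC)[:,:400]
W[:300,400:]=cv2.resize(t[205:242,150:217-17],(400,296),interpolation=cv2.INTER_CUBIC)[:300] if 0 else cv2.resize(t[205:242,150:216],(528,296),interpolation=cv2.INTER_CUBIC)[:, :400].repeat(1,0)[:300] if 0 else np.vstack([cv2.resize(t[205:242,150:216][:, :66],(400,224),interpolation=cv2.INTER_CUBIC),np.zeros((76,400,3),np.uint8)])
W[300:600,400:]=cv2.resize(s[170:230,265:345],(400,300),interpolation=cv2.INTER_CUBIC)
cv2.imwrite("pics/spare2.png",W)
E
```

```text
t 10.4 p [651.4 -62.3 291.6] yaw -96.1 xyz [-238.  -238.4    1.1] n 337.0 rot [ 2.00e-03 -0.00e+00 -2.48e+00] F [-0.7 -0.8 -0.9] op 0.807 gf 0.0 q6 81.0
```

View pics/spare2.png

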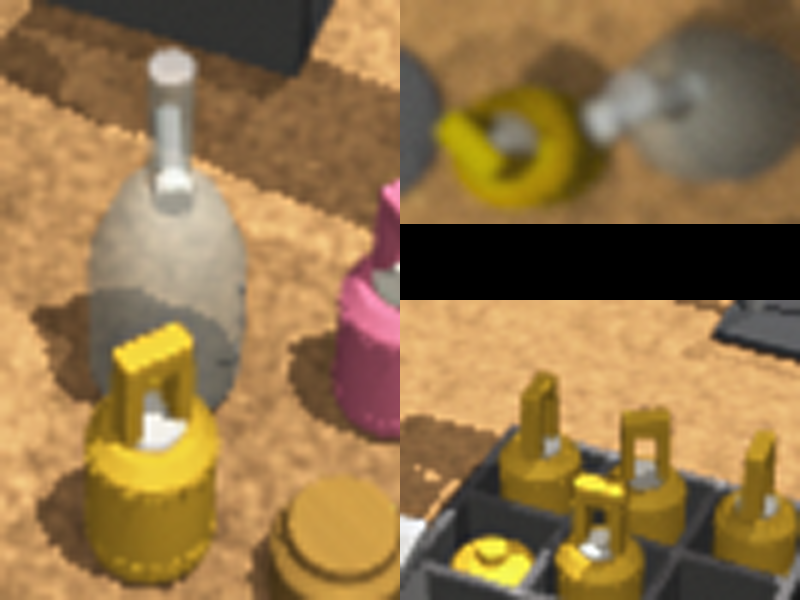

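The first spare stands squarely in cell4 (lower right crop (540,470)). The spare's bar is at top px (161.5,228.6), and the flask's tap points towards the spare. For the hung spare the grip agreed with the top view, so I'll trust the top camera here too: bar at (469,369).

```bash
python3 -m handwheel '[{"xyz":[-30,-30,0],"delta_rot":[0,0,-0.18],"hand":-1},{"xyz":[-70,-70,0],"delta_rot":[0,0,-0.36],"hand":-1},{"xyz":[-110,-110,0],"delta_rot":[0,0,-0.54],"hand":-1},{"xyz":[-150,-150,0],"delta_rot":[0,0,-0.72],"hand":-1},{"xyz":[-190,-190,0],"delta_rot":[0,0,-0.9],"hand":-1}]' >/dev/null
python3 go.py 440 200 290 46
python3 -c "
from h import *
print('neck side',onz('side',(313.3,255.9),.2),'tap end top',onz('top',(182.6,224.4),.2),onz('top',(182.6,224.4),.15),'tap end side',onz('side',(313.3,276.5),.15), 'tri', tri((161.5,228.6),(310.1,302.8)), onz('top',(161.5,228.6),.132))
print('hung body',onz('top',(700,0),0)[:0], 'flask body', onz('top',(150+710/6.06,205+107/6.05),.04))"
```

```text
t 11.12 p [480.3 147.9 288.4] yaw -44.2 xyz [  9.2 -65.2  -1.5] n 66.0 rot [-0.002 -0.    -1.574] F [0.4 0.4 0. ] op 0.996 gf 0.0 q6 49.0
neck side [0.48496444 0.28414626 0.2       ] tap end top [0.47548737 0.29472102 0.2       ] [0.47706404 0.30834524 0.15      ] tap end side [0.47790962 0.3066888  0.15      ] tri (array([0.46815255, 0.37062182, 0.12717091]), np.float64(0.000233433390113537)) [0.46815341 0.36910322 0.132     ]
hung body [] flask body [0.47835563 0.09695249 0.04      ]
```

```bash
python3 -m handwheel '[{"xyz":[35,-38,0],"delta_rot":[0,0,-0.18],"hand":-1},{"xyz":[70,-76,0],"delta_rot":[0,0,-0.36],"hand":-1},{"xyz":[105,-114,0],"delta_rot":[0,0,-0.54],"hand":-1},{"xyz":[135,-146,10],"delta_rot":[0,0,-0.72],"hand":-1},{"xyz":[150,-162,20],"delta_rot":[0,0,-0.9],"hand":-1}]' >/dev/null
python3 go.py 469 369 240 46
python3 -m handwheel '[{"xyz":[0,0,5],"delta_rot":[0,0,-0.17],"hand":-1},{"xyz":[0,0,10],"delta_rot":[0,0,-0.34],"hand":-1},{"xyz":[0,0,20],"delta_rot":[0,0,-0.51],"hand":-1},{"xyz":[0,0,28],"delta_rot":[0,0,-0.67],"hand":-1},{"xyz":[0,0,28],"delta_rot":[0,0,-0.67],"hand":-1}]' >/dev/null
python3 go.py 469 369 111 46
```

```text
t 11.75 p [470.9 369.4 267.9] yaw 7.5 xyz [-0.2 -1.9 27.9] n 28.0 rot [-0.001 -0.    -0.672] F [-0.5 -0.4 -0. ] op 0.996 gf 0.0 q6 20.0
t 12.38 p [470.8 366.8 239.7] yaw 45.3 xyz [  2.7   0.8 128.7] n 129.0 rot [-0.004 -0.001 -0.012] F [ 0.2 -0.2 -1. ] op 1.005 gf 0.0 q6 -18.0
```

```bash
python3 -m handwheel '[{"xyz":[2.5,0.5,10],"delta_rot":[0,0,-0.012],"hand":-1},{"xyz":[2.5,0.5,30],"delta_rot":[0,0,-0.012],"hand":-1},{"xyz":[2.5,0.5,50],"delta_rot":[0,0,-0.012],"hand":-1},{"xyz":[2.5,0.5,70],"delta_rot":[0,0,-0.012],"hand":-1},{"xyz":[2.5,0.5,80],"delta_rot":[0,0,-0.012],"hand":-1}]' >/dev/null
python3 go.py 469 369 111 46
python3 - <<'E'
from h import *
s=vision.capture("side")[:,:,::-1].copy()
cv2.imwrite("pics/grasp2.png",cv2.resize(s[225:345,265:365],(500,600),interpolation=cv2.INTER_CUBIC))
E
```

```text
t 13.0 p [469.8 369.2 160.1] yaw 46.1 xyz [ 0.4 -0.6 49.1] n 49.0 rot [-0.002 -0.001  0.001] F [ 0.1 -0.6  0.1] op 0.997 gf 0.0 q6 -19.0
```

View pics/grasp2.png

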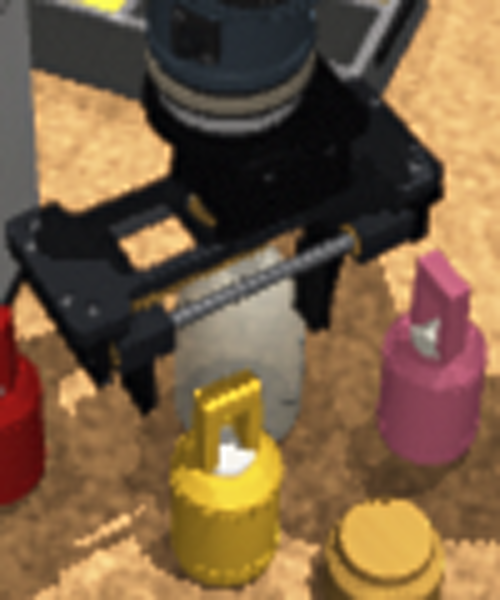

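The fingers straddle the bar, with tips at crop (145,405) and (315,325) and the bar at (227,383). The flask neck is clear behind the body. I'll check the projection numerically.

```bash
python3 -c "
from h import *
c=np.array([.4698,.3692]);y=np.array([np.cos(.805),np.sin(.805)])
f=lambda p:((proj('side',p)-[265,225])*5+2).round()
for k in(-.058,-.0435,0,.0435,.058): print(k,f(np.append(c+k*y,.152)))
for k in(-.016,0,.016): print('bar',k,f(np.append(np.array([.469,.369])+k*y,.132)))
"
```

```text
-0.058 [327. 308.]
-0.0435 [302. 320.]
0 [225. 355.]
0.0435 [146. 392.]
0.058 [119. 405.]
bar -0.016 [255. 368.]
bar 0 [227. 382.]
bar 0.016 [198. 395.]
```

```bash
python3 -m handwheel '[{"xyz":[0.4,-0.6,12],"delta_rot":[0,0,0],"hand":-1},{"xyz":[0.4,-0.6,26],"delta_rot":[0,0,0],"hand":-1},{"xyz":[0.4,-0.6,40],"delta_rot":[0,0,0],"hand":-1},{"xyz":[0.4,-0.6,49],"delta_rot":[0,0,0],"hand":-1},{"xyz":[0.4,-0.6,49],"delta_rot":[0,0,0],"hand":0}]' >/dev/null
python3 go.py 469 369 111 46
python3 -m handwheel '[{"xyz":[0,0,0],"delta_rot":[0,0,0],"hand":0.2},{"xyz":[0,0,0],"delta_rot":[0,0,0],"hand":1},{"xyz":[0,0,0],"delta_rot":[0,0,0],"hand":1},{"xyz":[0,0,0],"delta_rot":[0,0,0],"hand":1},{"xyz":[0,0,0],"delta_rot":[0,0,0],"hand":1}]' >/dev/null
python3 -m handwheel '[{"xyz":[0,0,0],"delta_rot":[0,0,0],"hand":1},{"xyz":[0,0,0],"delta_rot":[0,0,0],"hand":1},{"xyz":[0,0,0],"delta_rot":[0,0,0],"hand":1},{"xyz":[0,0,0],"delta_rot":[0,0,0],"hand":1},{"xyz":[0,0,0],"delta_rot":[0,0,0],"hand":1}]' >/dev/null
python3 go.py 469 369 111 46
```

```text
t 13.68 p [469.3 369.  111.5] yaw 46.1 xyz [ 0.2 -0.2  0.5] n 1.0 rot [-0.002 -0.001  0.002] F [-0.5  0.1  0.1] op 0.949 gf 0.0 q6 -19.0
t 14.93 p [469.9 369.4 112.6] yaw 46.1 xyz [ 0.4 -0.9  1.6] n 2.0 rot [0.    0.    0.002] F [0.2 0.2 0.9] op 0.365 gf 29.9 q6 -19.0
```

```bash
python3 -m handwheel '[{"xyz":[0,0,-10],"delta_rot":[0,0,0],"hand":1},{"xyz":[0,0,-35],"delta_rot":[0,0,0],"hand":1},{"xyz":[0,0,-75],"delta_rot":[0,0,0],"hand":1},{"xyz":[0,0,-115],"delta_rot":[0,0,0],"hand":1},{"xyz":[0,0,-155],"delta_rot":[0,0,0],"hand":1}]' >/dev/null
python3 go.py 469 369 345 46
python3 -m handwheel '[{"xyz":[0,0,-35],"delta_rot":[0,0,0],"hand":1},{"xyz":[0,0,-65],"delta_rot":[0,0,0],"hand":1},{"xyz":[0,0,-77],"delta_rot":[0,0,0],"hand":1},{"xyz":[0,0,-77],"delta_rot":[0,0,0],"hand":1},{"xyz":[0,0,-77],"delta_rot":[0,0,0],"hand":1}]' >/dev/null
python3 go.py 504 32.5 330 46
python3 - <<'E'
from h import *
s=vision.capture("side");m=yellow(s);k,l,st,ce=cv2.connectedComponentsWithStats(m)
for i in range(1,k):
    if st[i,4]>15: print(st[i],ce[i].round(1))
print(proj("side",(.469,.369,.235)))
E
```

```text
t 15.55 p [469.3 369.  268.9] yaw 46.1 xyz [  0.2  -0.2 -76.1] n 76.0 rot [-0.001 -0.     0.002] F [ 0.9  0.5 -1.9] op 0.364 gf 29.9 q6 -19.0
t 16.18 p [469.  368.8 342.8] yaw 46.1 xyz [-258.3 -218.1   13.3] n 338.0 rot [-0.003 -0.001  0.002] F [-0.1  0.1 -2. ] op 0.367 gf 29.9 q6 -19.0
[289 184   7  14  52] [292.4 189.6]
[335 212  10  12  38] [340.7 217.5]
[307 233   8   4  18] [310.6 235. ]
[301 250  24  32 342] [313.9 263.1]
[310.42322134 272.30280197]
```

Run:
```python
from h import *
s=vision.capture("side");h=cv2.cvtColor(s,cv2.COLOR_RGB2HSV);m=cv2.inRange(h,(18,170,20),(38,255,255))
for v in range(246,296,3):
    x=np.flatnonzero(m[v,285:345])+285
    if len(x): print(v,x.min(),x.max(),len(x),(x.min()+x.max())/2)
for z in(.31,.27,.235): print(z,proj("side",(.469,.369,z)).round(1),proj("side",(.469-.027,.369-.0075,z)).round(1),proj("side",(.469+.027,.369+.0075,z)).round(1))
t=cv2.imread("pics/side0.png")[:,:,::-1].copy();m=cv2.inRange(cv2.cvtColor(t,cv2.COLOR_RGB2HSV),(18,170,20),(38,255,255))
for v in range(314,336,4):
    x=np.flatnonzero(m[v,290:330])+290; print("start",v,x.min(),x.max())
for z in(.06,.0): print(z,proj("side",(.469,.369,z)).round(1))
```

```text
246 307 320 9 313.5
249 301 323 14 312.0
252 300 324 16 312.0
255 300 324 25 312.0
258 300 324 25 312.0
261 300 323 24 311.5
264 300 323 24 311.5
267 300 323 24 311.5
270 299 323 25 311.0
273 300 323 24 311.5
276 301 322 22 311.5
279 303 319 17 311.0
0.31 [310.8 248.9] [323.7 249. ] [297.9 248.8]
0.27 [310.6 261.7] [323.1 261.8] [298.1 261.6]
0.235 [310.4 272.3] [322.7 272.4] [298.2 272.2]
start 314 300 320
start 318 299 320
start 322 299 320
start 326 299 320
start 330 299 320
start 334 299 319
0.06 [309.6 318.9]
0.0 [309.4 332.7]
```

```bash
python3 -m handwheel '[{"xyz":[-20,-17,0],"delta_rot":[0,0,0],"hand":1},{"xyz":[-60,-51,0],"delta_rot":[0,0,0],"hand":1},{"xyz":[-102,-86,0],"delta_rot":[0,0,0],"hand":1},{"xyz":[-144,-122,0],"delta_rot":[0,0,0],"hand":1},{"xyz":[-186,-157,0],"delta_rot":[0,0,0],"hand":1}]' >/dev/null
python3 go.py 505 31.5 260 46
python3 -m handwheel '[{"xyz":[-28,-24,5],"delta_rot":[0,0,0],"hand":1},{"xyz":[-54,-46,20],"delta_rot":[0,0,0],"hand":1},{"xyz":[-70,-60,40],"delta_rot":[0,0,0],"hand":1},{"xyz":[-72,-61,65],"delta_rot":[0,0,0],"hand":1},{"xyz":[-72,-61,83],"delta_rot":[0,0,0],"hand":1}]' >/dev/null
python3 go.py 505 31.5 195 46
```

```text
t 16.9 p [494.7 125.5 343.7] yaw 46.1 xyz [-72.6 -60.6  83.7] n 126.0 rot [-0.001 -0.001  0.002] F [ 1.8 -0.3 -1.8] op 0.365 gf 29.9 q6 -44.0
t 17.52 p [504.   32.8 259.7] yaw 46.0 xyz [-1.8 -0.1 64.7] n 65.0 rot [-0.002 -0.002  0.001] F [ 0.4 -0.3 -2.4] op 0.365 gf 29.9 q6 -55.0
```

```bash
python3 -m handwheel '[{"xyz":[-1,0,14],"delta_rot":[0,0,0],"hand":1},{"xyz":[-1,0,32],"delta_rot":[0,0,0],"hand":1},{"xyz":[-1,0,50],"delta_rot":[0,0,0],"hand":1},{"xyz":[-1,0,68],"delta_rot":[0,0,0],"hand":1},{"xyz":[-1,0,76],"delta_rot":[0,0,0],"hand":1}]' >/dev/null
python3 go.py 505 31.5 120 46
python3 - <<'E'
from h import *
s=vision.capture("side")[:,:,::-1].copy()
cv2.imwrite("pics/cell1.png",cv2.resize(s[165:255,275:365],(600,600),interpolation=cv2.INTER_CUBIC))
E
```

```text
t 18.15 p [505.   32.8 184.4] yaw 46.1 xyz [-1.  -0.9 64.4] n 64.0 rot [-0.001 -0.002  0.002] F [-0.5  0.2 -1. ] op 0.365 gf 29.9 q6 -55.0
```

View pics/cell1.png

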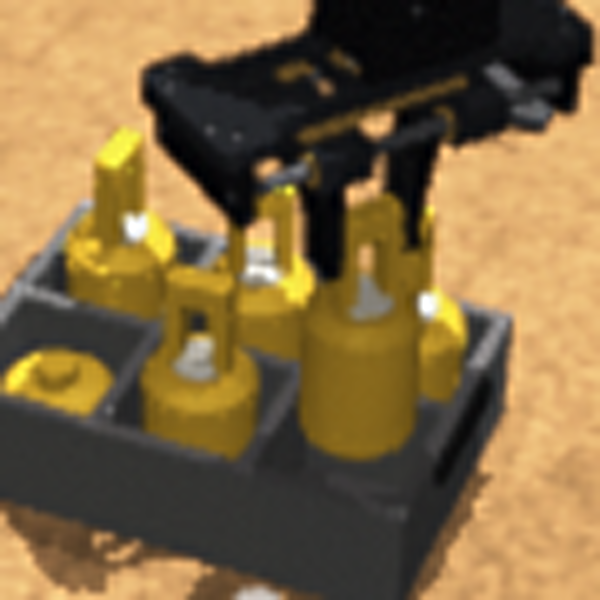

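Run:
```python
from h import *
c=np.array([.577,-.0145]);th=np.radians(-6.3);ex=np.array([np.cos(th),np.sin(th)]);ey=np.array([-ex[1],ex[0]])
f=lambda p:((proj("side",p)-[275,165])*6.667+2.8).round()
for a,b in((-.121,-.082),(-.121,.082),(-.078,.074),(-.078,.082),(-.043,.082),(-.043,0)): print(a,b,f(np.append(c+ex*a+ey*b,.066)))
for z in(.072,.066): print("lip",z,f((.505-.007,.0325+.027,z)),"ctr",f((.505,.0325,z)))
s=vision.capture("side");g=cv2.cvtColor(s,cv2.COLOR_RGB2GRAY)
for u in (324,328,332): print(u,[int(v) for v in g[228:246,u]])
```

```text
-0.121 -0.082 [516. 308.]
-0.121 0.082 [410. 515.]
-0.078 0.074 [329. 480.]
-0.078 0.082 [324. 491.]
-0.043 0.082 [254. 471.]
-0.043 0 [316. 366.]
lip 0.072 [354. 463.] ctr [353. 423.]
lip 0.066 [353. 472.] ctr [353. 433.]
324 [101, 101, 102, 102, 92, 62, 52, 49, 57, 57, 49, 48, 50, 52, 52, 51, 51, 52]
328 [103, 105, 105, 105, 105, 97, 61, 51, 53, 58, 59, 57, 50, 49, 51, 51, 51, 50]
332 [101, 100, 100, 102, 100, 73, 54, 51, 53, 54, 57, 49, 49, 56, 55, 53, 52, 52]
```

The body's bottom is centred between the cell walls at crop (357,430), and its front lip is slightly far from the near wall. I'll nudge it about 1.5 mm along tool y and lower into the cell.

```bash
python3 -m handwheel '[{"xyz":[0,1.5,2],"delta_rot":[0,0,0],"hand":1},{"xyz":[0,1.5,8],"delta_rot":[0,0,0],"hand":1},{"xyz":[0,1.5,14],"delta_rot":[0,0,0],"hand":1},{"xyz":[0,1.5,20],"delta_rot":[0,0,0],"hand":1},{"xyz":[0,1.5,24],"delta_rot":[0,0,0],"hand":1}]' >/dev/null
python3 go.py 506 34 120.6 46
```

```text
t 18.88 p [506.3  33.7 161. ] yaw 46.1 xyz [ 0.4  0.  40.4] n 40.0 rot [-0.    -0.001  0.002] F [ 0.2  0.2 -1.2] op 0.364 gf 29.9 q6 -55.0
```

No contact. I'll keep lowering. The grip was at TCP 112.6 with the underside at 0, so the floor comes at about 120.

```bash
python3 -m handwheel '[{"xyz":[0,0,7],"delta_rot":[0,0,0],"hand":1},{"xyz":[0,0,15],"delta_rot":[0,0,0],"hand":1},{"xyz":[0,0,23],"delta_rot":[0,0,0],"hand":1},{"xyz":[0,0,30],"delta_rot":[0,0,0],"hand":1},{"xyz":[0,0,34],"delta_rot":[0,0,0],"hand":1}]' >/dev/null
python3 go.py 506 34 120 46
python3 -m handwheel '[{"xyz":[0,0,2],"delta_rot":[0,0,0],"hand":1},{"xyz":[0,0,4],"delta_rot":[0,0,0],"hand":1},{"xyz":[0,0,5],"delta_rot":[0,0,0],"hand":1},{"xyz":[0,0,6],"delta_rot":[0,0,0],"hand":1},{"xyz":[0,0,6],"delta_rot":[0,0,0],"hand":1}]' >/dev/null
python3 go.py 506 34 120 46
```

```text
t 19.5 p [506.3  33.7 127. ] yaw 46.1 xyz [ 0.4 -0.   7. ] n 7.0 rot [-0.    -0.001  0.002] F [ 0.1  0.2 -2.3] op 0.365 gf 29.9 q6 -55.0
t 20.12 p [506.5  33.7 121.6] yaw 46.1 xyz [ 0.5 -0.1  1.6] n 2.0 rot [0.    0.    0.002] F [ 0.4 -0.1 -2.5] op 0.359 gf 29.9 q6 -55.0
```

```bash
python3 -m handwheel '[{"xyz":[0,0,0.7],"delta_rot":[0,0,0],"hand":1},{"xyz":[0,0,1.3],"delta_rot":[0,0,0],"hand":1},{"xyz":[0,0,2],"delta_rot":[0,0,0],"hand":1},{"xyz":[0,0,2],"delta_rot":[0,0,0],"hand":1},{"xyz":[0,0,2],"delta_rot":[0,0,0],"hand":1}]' >/dev/null
python3 go.py 506 34 120 46
```

```text
t 20.75 p [506.8  33.7 120.6] yaw 46.1 xyz [ 0.8 -0.3  0.6] n 1.0 rot [0.001 0.001 0.002] F [-1.7  0.7  5.1] op 0.368 gf 29.9 q6 -55.0
```

The force has risen to 5 N, so it's on the floor. Releasing and backing off.

```bash
python3 -m handwheel '[{"xyz":[0,0,0],"delta_rot":[0,0,0],"hand":-0.1},{"xyz":[0,0,0],"delta_rot":[0,0,0],"hand":-0.1},{"xyz":[0,0,0],"delta_rot":[0,0,0],"hand":-0.1},{"xyz":[0,0,0],"delta_rot":[0,0,0],"hand":-0.1},{"xyz":[0,0,0],"delta_rot":[0,0,0],"hand":-0.1}]' >/dev/null
python3 go.py 506 34 120 46
python3 -m handwheel '[{"xyz":[0,0,-10],"delta_rot":[0,0,0],"hand":-0.1},{"xyz":[0,0,-40],"delta_rot":[0,0,0],"hand":-0.1},{"xyz":[0,0,-80],"delta_rot":[0,0,0],"hand":-0.1},{"xyz":[0,0,-120],"delta_rot":[0,0,0],"hand":-0.1},{"xyz":[0,0,-150],"delta_rot":[0,0,0],"hand":-0.1}]' >/dev/null
python3 go.py 400 -300 270 46
python3 - <<'E'
from h import *
s=vision.capture("side");h=cv2.cvtColor(s,cv2.COLOR_RGB2HSV);m=cv2.inRange(h,(18,170,20),(38,255,255))
for v in range(196,236,4):
    x=np.flatnonzero(m[v,315:342])+315
    if len(x): print(v,x.min(),x.max())
print([proj("side",(.506,.034,z)).round(1) for z in(.14,.088,.06)])
E
```

```text
t 21.38 p [506.4  33.7 119.4] yaw 46.1 xyz [ 0.5 -0.1 -0.6] n 1.0 rot [-0.    -0.     0.002] F [ 0.   0.1 -0.2] op 0.55 gf 0.0 q6 -55.0
t 22.0 p [506.8  33.7 272.1] yaw 46.1 xyz [-154.3 -314.6    2. ] n 350.0 rot [0.002 0.002 0.002] F [-0.5  0.7 -0.2] op 0.556 gf 0.0 q6 -55.0
196 315 337
200 316 339
204 317 339
208 315 337
212 315 341
216 315 341
220 323 341
224 321 341
228 319 336
232 319 335
[array([328. , 211.9]), array([327.3, 224.5]), array([327. , 231.1])]
```

```bash
python3 -m handwheel '[{"xyz":[-20,-40,0],"delta_rot":[0,0,0],"hand":-0.1},{"xyz":[-42,-86,0],"delta_rot":[0,0,0],"hand":-0.1},{"xyz":[-66,-134,0],"delta_rot":[0,0,0],"hand":-0.1},{"xyz":[-90,-183,0],"delta_rot":[0,0,0],"hand":-0.1},{"xyz":[-113,-230,0],"delta_rot":[0,0,0],"hand":-0.1}]' >/dev/null
python3 -m handwheel '[{"xyz":[-20,-40,0],"delta_rot":[0,0,0],"hand":-0.1},{"xyz":[-42,-86,0],"delta_rot":[0,0,0],"hand":-0.1},{"xyz":[-60,-120,0],"delta_rot":[0,0,0],"hand":-0.1},{"xyz":[-70,-140,0],"delta_rot":[0,0,0],"hand":-0.1},{"xyz":[-70,-140,0],"delta_rot":[0,0,0],"hand":-0.1}]'
python3 - <<'E'
from h import *
t=vision.capture("top");o=cv2.imread("pics/top0.png")[:,:,::-1].copy()
for n,i in(("old",o),("new",t)):
    k,l,st,ce=cv2.connectedComponentsWithStats(yellow(i))
    print(n,[(ce[j].round(1).tolist(),int(st[j,4]),(onz("top",ce[j],.088)[:2]*1000).round().tolist()) for j in range(1,k) if st[j,4]>15])
d=cv2.absdiff(t,o).max(2)[200:275,125:225];print("flask/cap/gasket diff px",[(int((d[:,a:b]>40).sum())) for a,b in((0,30),(60,100))],int((d[50:,:65]>40).sum()))
E
```

```text
time_s: 23.3
position: [0.3816, -0.3605, 0.2694]
tcp_rot: [[-0.719, 0.695, 0.0], [0.695, 0.719, 0.0], [0.0, 0.0, -1.0]]
force: [-0.2, 0.2, 0.3]
opening: 0.551
grasp_force: 0.0
old [([294.2, 159.1], 308, [652.0, 14.0]), ([290.9, 184.8], 293, [580.0, 25.0]), ([318.6, 187.0], 302, [571.0, -52.0]), ([439.5, 213.5], 379, [488.0, -384.0]), ([315.9, 215.0], 290, [494.0, -42.0]), ([169.5, 229.6], 355, [466.0, 361.0]), ([174.7, 260.5], 79, [381.0, 347.0])]
new [([294.2, 159.0], 312, [652.0, 14.0]), ([321.5, 160.0], 299, [647.0, -62.0]), ([290.8, 184.9], 291, [580.0, 25.0]), ([318.7, 186.9], 301, [572.0, -52.0]), ([288.4, 212.9], 299, [502.0, 34.0]), ([316.1, 215.2], 281, [494.0, -42.0]), ([174.2, 260.7], 83, [381.0, 349.0])]
flask/cap/gasket diff px [0, 1] 0
```

Both spares stand in cells 1 and 4, and nothing else has shifted. Handing in.

```bash
python3 -c "
from rig import workorder
print(workorder.hand_in())"
```

```text
the job is handed in; nothing more can be done
None
```

I handed in the job at about 23 s: the hung spare stands in cell4 and the standing spare in cell1, both set on the floor and released; the top camera showed the four first cartridges, flask, cap and gasket unmoved, the flap was not checked separately but nothing went near the bin, and no verdict was returned.

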